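Release and slide off a terminal cover

TASK

Open the grey terminal box: with closed fingertips press its white snap tab down until it is fully in, then push the released white cover by its rib along the runners, away from its seat and onto the parking ledge, until it is entirely clear of the well with the screw terminals and rests flat on the ledge. Push only, do not lift the cover, and leave the other things on the bench where they are.

Things in the scene. Friction and masses are not known exactly. Their poses are not given: they have to be found in the camera images.
- terminal_box: grey terminal box fixed to the bench, 236 (x) x 116 (y) x 64 mm high; origin under its centre on the bench, x axis the way the cover slides, from the terminal well to the parking ledge; z up. In its frame: well with screw terminals x -96 to -20, y -35 to 35, 20 mm deep, hidden by the cover at first; ledge deck x -20 to 118, 45 mm above the bench
- seat (a point): where the underside centre of the seated cover is: x -58, y 0, z 50 mm in the box's frame. The cover rides on two runners (|y| 38 to 50, top 50 mm) from seat to ledge, between side guides at |y| 50 (top 58 mm). Over the seat (x -106 to -10) lips at |y| 44 to 58, top 64 mm, keep it from being lifted; behind it is a back stop, face at x -107.5, top 57 mm
- park (a point): where the underside centre of the parked cover may lie: x 45, y 0, z 50 mm in the box's frame, 103 mm from seat. 12 mm beyond it the cover meets the fixed end stop of the ledge (face at x 105, top 55 mm)
- snap_tab (a joint): travel of the snap tab straight down, in m: 0 = fully out, 0.012 = fully in; starts at 0 to 0.002. It moves stiffly (about 4 N plus slight damping) and stays where it is pressed, no spring back. Less than 0.008 in, it blocks the cover; farther in, the cover passes over it
- tab_top (a point): centre of the snap tab's top face, moves with it. The tab is a ribbed white block, 40 (x) x 36 (y) mm, standing out of the ledge just past the cover's front edge (2 mm gap), at x 12, y 0 in the box's frame; top 58 mm above the bench when out, level with the cover's top, 46 mm when fully in. 76 mm are free between the runners there
- cover: loose white plastic cover, a plate 96 x 96 x 8 mm, about 90 g, with a push rib across its top; origin under its centre, axes as the box's, x the way it slides. Starts at seat within 1 mm, with 2 mm of play at the sides; slides easily
- cover_rib (a point): middle of the push rib's top edge: the rib is 10 mm thick (x), 50 mm wide (y) and stands 17 mm over the plate's top; this point is at x -10, y 0, z 25 mm in the cover's frame (plate top at z 8 mm). 33 mm of flat plate lie behind the rib (towards -x) for the fingertip
- screwdriver: grey-handled screwdriver, 170 mm long, lying on the bench beside the terminal box; origin near the middle of its length, on its underside
- vial: small amber jar with a white cap, diameter 32, 55 mm tall, standing beside the terminal box; origin under its centre
- beaker: open glass beaker, diameter 64, 75 mm tall, standing beside the terminal box; origin under its centre
- circuit_board: bare copper-clad circuit board, 66 x 54 x 5 mm, with three components up to 11 mm high, lying past the end-stop end of the terminal box; origin under its centre
- bottle_a: clear glass bottle with a blue cap, diameter 76, 140 mm tall; origin under its centre
- bottle_b: amber bottle with a white cap, diameter 60, 110 mm tall; origin under its centre
- meter: handheld grey meter lying on its back, 140 x 75 x 32 mm (dial to 41); origin under its centre
There are look-alikes about, which are no part of the job. Several things have the shape of the cover; the one meant has the colours described above.

How it is judged:
On the way, in this order (a step that is already met when the one before it is completed fails the run):
1. the snap tab is pressed in (at least 9 of its 12 mm) while the cover is still on its seat (value of joint snap_tab above 0.009 m and x of cover in the frame of terminal_box below -0.048 m), for 0.1 s.
2. the cover has been pushed clear of the well (x of cover in the frame of terminal_box above 0.028 m), for 0.1 s.
At the end, for the whole second after the job is handed in: The snap tab is still in (over 8.5 mm) and the cover lies still and flat on the runners over the ledge, between the guides, its centre 28 to 62 mm past the box's centre (its trailing edge clear of the whole well), its underside 50 mm above the bench within 3 mm (value of joint snap_tab above 0.0085 m and x of cover in the frame of terminal_box between 0.028 and 0.062 m and y of cover in the frame of terminal_box between -0.006 and 0.006 m and z of cover in the frame of terminal_box between 0.047 and 0.053 m and angle between cover's own z axis and vertical below 0.05 rad and angle between the x axis of cover and the x axis of terminal_box, either way round below 0.1 rad and linear speed of cover below 0.02 m/s); the robot touches nothing.
It fails at once if the cover is lifted (more than 12 mm above the runners) or tipped (z of cover in the frame of terminal_box above 0.062 m or angle between cover's own z axis and vertical above 0.25 rad).
It fails at once if a bystander is moved by more than 30 mm (distance of any of screwdriver, vial, beaker, circuit_board, bottle_a, bottle_b, meter from where it was at the start of the episode above 0.03 m).
It also fails if it takes over 38 s, if anything falls off the work surface, if the arm or the gripper's body presses on something with over 40 N, if the wrist force passes 120 N, or if a joint passes its speed limit or range.

ROBOT

A 6-joint arm with a two-finger parallel gripper is mounted at the origin on the work surface. World frame = base frame: x ahead of the robot, y to its left, z up, the work surface at z = 0. Lengths are in m, angles in rad, forces in N, time in s.
With the tool pointing down it reaches from about 0.425 to 0.95 m from the base axis. Payload 3.5 kg.
Tool frame: the origin (TCP) lies at the very end of the fingers, on their centre line; the grasp point (between the pads) lies behind it (ctrl.grasp_offset is the z of the grasp point in the tool frame, in m); z points along the fingers, x is the direction in which the jaws open and shut, and the axes are right-handed (so a half turn about z gives the same grasp; the last joint's range is limited). The gripper opens to 85 mm and grips with 20 to 120 N. Pads are 22 mm wide; open, the fingers measure 114 mm over their backs; the gripper's body (76 mm by 85 mm) begins 54 mm behind the grasp point. The pads swing forward as they close: fully open they stand 13 mm farther back than shut.
Start: joints at [-1.271, 0.286, 1.577, -0, 1.279, -0.15], TCP at [0.294, -0.608, 0.202] pointing down, gripper open.
Joint ranges: [-2.77, 2.77], [-0.9, 2.22], [0.21, 2.48], [-1.53, 4.67], [0.24, 2.81], [-2.84, 2.84]. Speed limits (rad/s): [2.79, 2.79, 3.14, 3.14, 3.14, 3.14].

INTERFACE

Orientations are given as a unit quaternion [x, y, z, w].
In Python, from plant import ctrl gives the robot as it stands.
- The arm moves only by the shell command python3 -m jog 'ROWS' [FORCE]. ROWS is JSON, a list of rows, each an object with "grip": the closure, from 0 (fully open) to 1 (shut); "xyz": the shift along the tool's x, y, z in m, a list of three; "dr": the turn, a rotation vector about the tool's x, y, z in rad, a list of three. A call has 1 to 12 rows; each row is the pose to reach, as a shift and turn from the pose commanded when the call began, along the tool's axes at that moment; what a row does not reach only later rows make up. A row lasts 1/12 s, in which the tool goes at most 41.7 mm and 7.16 degrees, less where a joint would pass 70% of its speed; a pose out of reach is approached as far as the arm can. A call with a gripper value outside its range is refused whole. The fingers move at their own pace and stop on an object; FORCE is the grip in N (left out, the last holds). Time passes only in rows, so rows that repeat a pose let the fingers close. It gives the time, the measured TCP pose, the force and the opening at its end, in the units of the state.
- ctrl.get_state(): the state, without advancing time (a new reading comes with each control period).
- ctrl.read_camera(name): name is "scene" or "top"; returns the picture (420x560x3 uint8, red, green, blue); there is no depth.
- ctrl.get_calibration(name): a dict with "mtx" (3x3 intrinsics, pixels), "k1" (the pictures are not rectified: a ray, as slopes to the right and down, at radius r is drawn at 1 + k1 r^2 times it, then the intrinsics apply), "R" (3x3) and "t" (3): a world point X has camera coordinates R X + t. Camera axes: x right, y down, z forward; pixel columns grow to the right and rows downward; lengths in m; the calibration is good to about 2 mm. A picture is of the moment at which its call begins. get_calibration takes no time and is no camera call.
- ctrl.sign_off(): hands the job in, once; it reports no verdict.
The state is a dict: "time": time; "qpos": joint angles; "dq": joint speeds; "joint_efforts": joint torques, N m; "eef_pos": TCP position; "tcp_rot": TCP orientation; "contact_force": force on the tool from outside, world axes, zero at the start; "wrist_torque": the same for the moment, N m; "opening": opening from 0.0 (shut) to 1.0 (fully open).
Only numpy, scipy, OpenCV 4.12 (cv2) and the standard library are available. Lean on these libraries where they do the work, as an engineer would, in place of code of your own. Each camera call takes 0.05 s, during which the arm holds its last target.

## Working session

There is one attempt and no reset: what is moved stays moved. The work goes in short steps, Python scripts to look and compute and a shell command to move; the robot and the scene stay as the last step left them, time stands still between calls to the robot, and variables do not carry over. Pictures are saved under pics/ and viewed, and the job is handed in when it is done.

```bash
ls; mkdir -p pics
python3 - <<'E'
from plant import ctrl
import cv2
for n in ("scene","top"):
    im=ctrl.read_camera(n); cv2.imwrite(f"pics/{n}0.png",im[:,:,::-1])
    c=ctrl.get_calibration(n); print(n,c)
s=ctrl.get_state(); print(s, ctrl.grasp_offset)
E
```

```text
pics
scene {'mtx': array([[509.00743611,   0.        , 278.41565524],
       [  0.        , 509.00743611, 210.32009699],
       [  0.        ,   0.        ,   1.        ]]), 'k1': 0.03919191240398864, 'R': array([[-0.64699555,  0.76247515,  0.00532891],
       [ 0.54374434,  0.46626926, -0.69780733],
       [-0.53454546, -0.44858067, -0.71626569]]), 't': array([ 0.35838257, -0.2493702 ,  1.61945004])}
top {'mtx': array([[512.44453801,   0.        , 279.0652273 ],
       [  0.        , 512.44453801, 212.05452883],
       [  0.        ,   0.        ,   1.        ]]), 'k1': -0.13059229599022368, 'R': array([[ 0.02397939, -0.99967003,  0.00921003],
       [-0.99070467, -0.02499625, -0.13371404],
       [ 0.13390013, -0.00591803, -0.99097716]]), 't': array([-0.00362608,  0.58353835,  1.41658852])}
{'time': 0.1, 'qpos': array([-1.27099507e+00,  2.87084125e-01,  1.57802820e+00,  1.42278023e-05,
        1.27860318e+00, -1.49994628e-01]), 'dq': array([ 0.00163609, -0.00123576, -0.00351734, -0.001593  ,  0.00241009,
        0.00141282]), 'joint_efforts': array([ 1.29757558e-03, -4.07297266e+01, -2.93698740e+01, -1.02176484e-04,
        3.39698083e-03,  6.89619188e-07]), 'eef_pos': array([ 0.29331576, -0.60721388,  0.20078217]), 'tcp_rot': array([ 8.46987724e-01, -5.31611389e-01, -8.00159156e-04, -6.97432475e-04]), 'contact_force': array([-0.0075156, -0.154744 , -0.0814279]), 'wrist_torque': array([ 0.00083563, -0.03799029, -0.00492381]), 'opening': 1.0033410547755734} -0.0187
```

View pics/scene0.png

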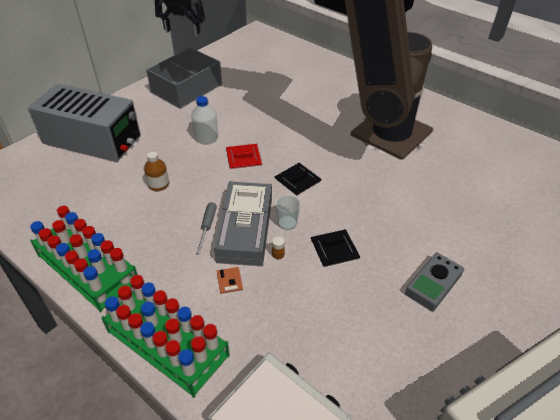

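View pics/top0.png

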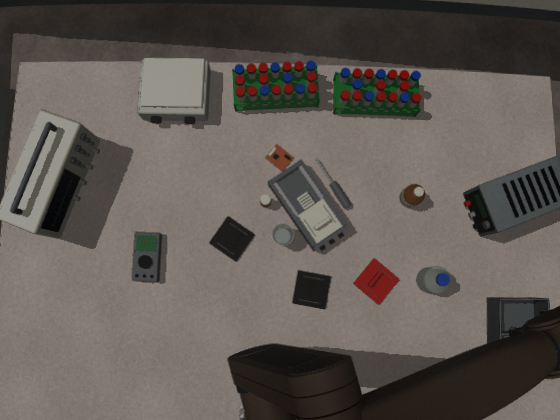

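Run:
```python
import cv2
a=cv2.imread("pics/top0.png")[140:270,230:370]; cv2.imwrite("pics/topz.png",cv2.resize(a,None,fx=4.5,fy=4.5,interpolation=cv2.INTER_CUBIC))
a=cv2.imread("pics/scene0.png")[165:300,190:330]; cv2.imwrite("pics/scenez.png",cv2.resize(a,None,fx=4.4,fy=4.4,interpolation=cv2.INTER_CUBIC))
```

```text
(no output)
```

View pics/topz.png

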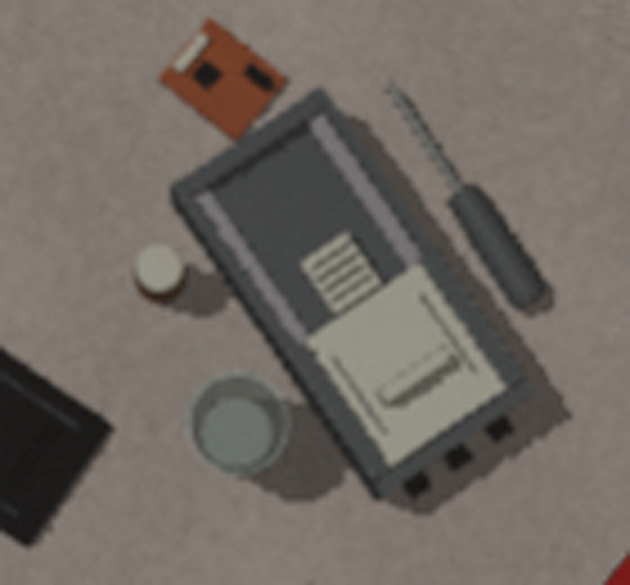

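View pics/scenez.png

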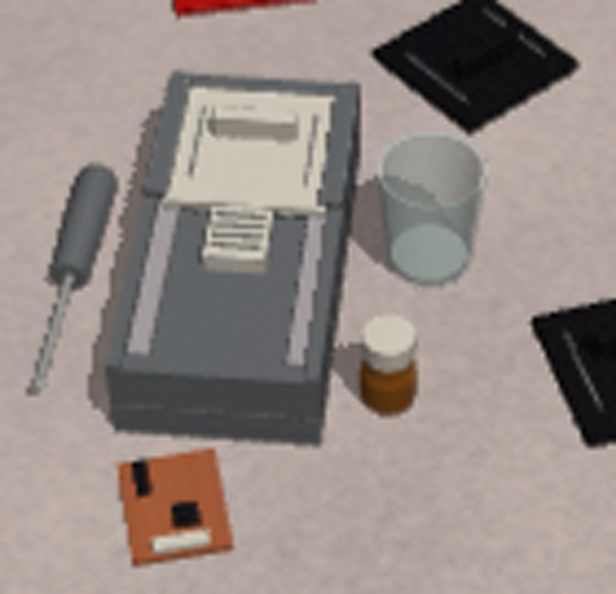

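```bash
cat > h.py <<'E'
import numpy as np, cv2
from plant import ctrl
def ray(n,px):
    c=ctrl.get_calibration(n); M=c["mtx"]
    px=np.atleast_2d(np.float64(px)).reshape(-1,1,2)
    d=cv2.undistortPoints(px,M,np.array([c["k1"],0,0,0]),None,None).reshape(-1,2)
    d=np.c_[d,np.ones(len(d))]@c["R"]; return -c["R"].T@c["t"],d
def cast(n,px,z):
    o,d=ray(n,px); return o+d*((z-o[2])/d[:,2])[:,None]
def proj(n,X):
    c=ctrl.get_calibration(n)
    return cv2.projectPoints(np.float64(X).reshape(-1,1,3),cv2.Rodrigues(c["R"])[0],c["t"],c["mtx"],np.array([c["k1"],0,0,0.]))[0].reshape(-1,2)
def white(im):
    h=cv2.cvtColor(im,cv2.COLOR_BGR2HSV); b=im.astype(int)
    return h,b
E
python3 - <<'E'
from h import *
for n,roi in (("top",(180,255,285,350)),("scene",(180,235,220,275))):
    im=cv2.imread(f"pics/{n}0.png"); r0,r1,c0,c1=roi
    z=im[r0:r1,c0:c1].astype(int)
    # yellowish white: bright, R-B >= 12 and G close to R
    V=z[...,2]; m=((V>120)&(z[...,1]-z[...,0]>8)&(abs(z[...,2]-z[...,1])<14)).astype(np.uint8)*255
    k,l,st,ce=cv2.connectedComponentsWithStats(m)
    for i in range(1,k):
        if st[i,4]<25: continue
        cn=cv2.findContours((l==i).astype(np.uint8),cv2.RETR_EXTERNAL,cv2.CHAIN_APPROX_NONE)[0][0]
        rc=cv2.minAreaRect(cn); bx=cv2.boxPoints(rc)+[c0,r0]
        print(n,st[i,4],ce[i]+[c0,r0],rc); 
        for p,q in zip(bx,cast(n,bx,.058)): print(p,q.round(4))
    cv2.imwrite(f"pics/m{n}.png",cv2.resize(m,None,fx=6,fy=6,interpolation=0))
E
```

```text
top 39 [302.38461538 196.69230769] ((17.576919555664062, 16.615385055541992), (4.437601566314697, 10.816654205322266), 56.30992889404297)
[296.8461504 197.7692318] [ 0.6228 -0.0382  0.058 ]
[305.84614944 191.7692318 ] [ 0.6406 -0.0633  0.058 ]
[308.30768967 195.46153831] [ 0.6302 -0.0704  0.058 ]
[299.30768967 201.46153831] [ 0.6124 -0.0454  0.058 ]
top 61 [306.91803279 202.73770492] ((21.961538314819336, 22.692306518554688), (7.21110200881958, 11.926054000854492), 56.30992889404297)
[300. 203.] [ 0.6081 -0.0474  0.058 ]
[309.92307663 196.38461304] [ 0.6277 -0.075   0.058 ]
[313.92307663 202.38461304] [ 0.6108 -0.0866  0.058 ]
[304. 209.] [ 0.5913 -0.059   0.058 ]
top 924 [319.39177489 220.17099567] ((34.47453308105469, 40.38584899902344), (33.57697296142578, 30.492929458618164), 55.61965560913086)
[297.41132545 215.13962173] [ 0.5735 -0.0408  0.058 ]
[322.57736206 197.92075729] [ 0.6242 -0.1108  0.058 ]
[341.53774261 225.63207626] [ 0.5469 -0.1651  0.058 ]
[316.3717041 242.8509407] [ 0.497  -0.0952  0.058 ]
scene 999 [246.2042042  201.98898899] ((25.435611724853516, 25.554851531982422), (36.04484176635742, 40.670066833496094), 4.573921203613281)
[225.84896469 224.38792038] [ 0.6636 -0.0777  0.058 ]
[229.09220886 183.84737825] [ 0.5525 -0.1744  0.058 ]
[265.02225876 186.72178268] [ 0.4984 -0.0942  0.058 ]
[261.77901459 227.26232529] [ 0.613  -0.0039  0.058 ]
```

View pics/mtop.png

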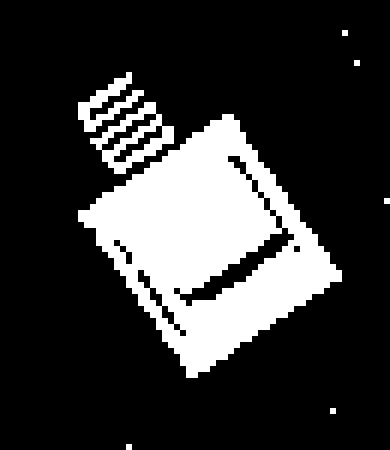

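View pics/mscene.png

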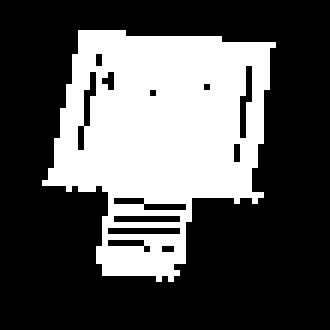

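```bash
cat >> h.py <<'E'
BO=np.array([.6077,-.0695]); BA=np.radians(35.3)
def b2w(P):
    P=np.atleast_2d(np.float64(P)).copy(); c,s=np.cos(BA),np.sin(BA)
    return np.c_[BO[0]+c*P[:,0]-s*P[:,1],BO[1]+s*P[:,0]+c*P[:,1],P[:,2]]
def w2b(X):
    X=np.atleast_2d(X); d=X[:,:2]-BO; c,s=np.cos(BA),np.sin(BA)
    return np.c_[c*d[:,0]+s*d[:,1],-s*d[:,0]+c*d[:,1],X[:,2]]
def rect(x0,x1,y0,y1,z): return np.array([[x0,y0,z],[x1,y0,z],[x1,y1,z],[x0,y1,z]])/1000
def overlay(n,im,rs,roi,f,out):
    r0,r1,c0,c1=roi; a=cv2.resize(im[r0:r1,c0:c1],None,fx=f,fy=f,interpolation=cv2.INTER_CUBIC)
    for r,col in rs:
        p=(proj(n,b2w(r))-[c0,r0]+.5)*f
        cv2.polylines(a,[np.int32(p.round())],True,col,1)
    cv2.imwrite(out,a)
ROI={"top":(140,270,230,370),"scene":(165,300,190,330)}
E
python3 - <<'E'
from h import *
print(cast("top",[306,200.3],.058), b2w([.012,0,.058]), w2b(cast("top",[306,200.3],.058)))
R=[(rect(-118,118,-58,58,0),(255,0,0)),(rect(-106,-10,-48,48,58),(0,0,255)),(rect(-8,32,-18,18,58),(0,255,0)),(rect(105,118,-58,58,55),(0,255,255)),(rect(-73,-63,-25,25,75),(255,0,255))]
for n in ROI: overlay(n,cv2.imread(f"pics/{n}0.png"),R,ROI[n],4.3,f"pics/ov_{n}.png")
E
```

```text
[[ 0.61620567 -0.06416297  0.058     ]] [[ 0.61749365 -0.06256571  0.058     ]] [[ 0.01002584 -0.00055931  0.058     ]]
```

View pics/ov_top.png

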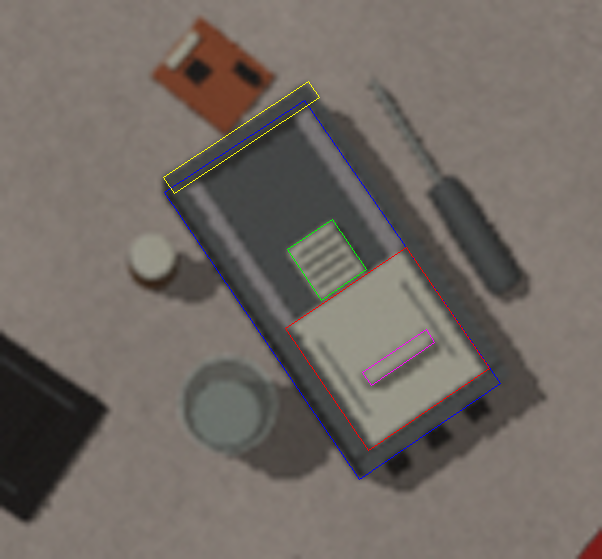

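View pics/ov_scene.png

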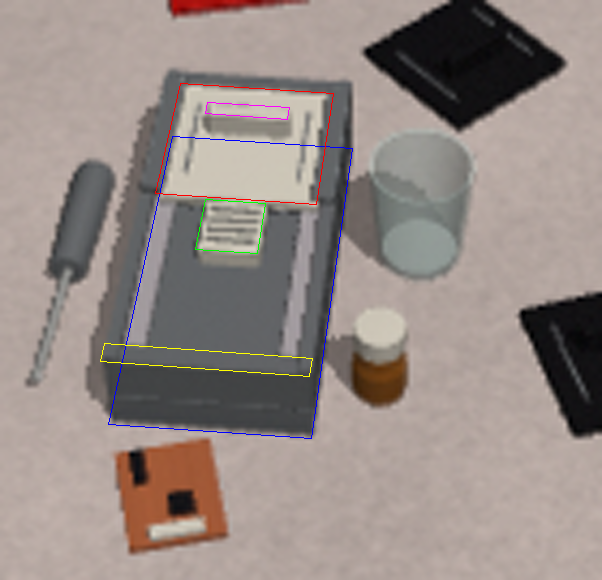

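```bash
python3 -m jog '[{"grip":1,"xyz":[-0.175,-0.264,0],"dr":[0,0,-0.08]},{"grip":1,"xyz":[-0.175,-0.264,0],"dr":[0,0,-0.08]},{"grip":1,"xyz":[-0.175,-0.264,0],"dr":[0,0,-0.08]},{"grip":1,"xyz":[-0.175,-0.264,0],"dr":[0,0,-0.08]},{"grip":1,"xyz":[-0.175,-0.264,0],"dr":[0,0,-0.08]},{"grip":1,"xyz":[-0.175,-0.264,0],"dr":[0,0,-0.08]},{"grip":1,"xyz":[-0.175,-0.264,0],"dr":[0,0,-0.08]},{"grip":1,"xyz":[-0.175,-0.264,0],"dr":[0,0,-0.08]},{"grip":1,"xyz":[-0.175,-0.264,0],"dr":[0,0,-0.08]},{"grip":1,"xyz":[-0.175,-0.264,0],"dr":[0,0,-0.08]}]' 60
cat >> h.py <<'E'
from scipy.spatial.transform import Rotation as Ro
def plan(tb):
    "shift in tool axes to box-frame point (m), turn to align tool y with -box x"
    s=ctrl.get_state(); R=Ro.from_quat(s["tcp_rot"]).as_matrix()
    d=b2w(tb)[0]-s["eef_pos"]; c,sn=np.cos(BA),np.sin(BA)
    T=np.c_[[sn,-c,0],[-c,-sn,0],[0,0,-1]]
    print("t",s["time"],"box tcp",(w2b(s["eef_pos"])[0]*1000).round(1),"F",s["contact_force"].round(1),"open",round(s["opening"],3))
    print("shift",(R.T@d).round(4),"dr",Ro.from_matrix(R.T@T).as_rotvec().round(4),"in target axes",(T.T@d).round(4))
E
python3 -c "
from h import *
plan([.013,0,.15])"
```

```text
time: 0.93
eef_pos: [0.4555, -0.3341, 0.2016]
tcp_rot: [0.868, -0.496, -0.0, 0.0]
contact_force: [-0.1, -0.3, 0.5]
opening: 0.001
t 0.9333 box tcp [-277.1 -128.   201.6] F [-0.1 -0.3  0.5] open 0.001
shift [-0.1517 -0.2785  0.0516] dr [ 0.0005  0.0006 -0.0833] in target axes [-0.128  -0.2901  0.0516]
```

```bash
python3 -m jog '[{"grip":1,"xyz":[-0.152,-0.278,0],"dr":[0,0,-0.083]},{"grip":1,"xyz":[-0.152,-0.278,0],"dr":[0,0,-0.083]},{"grip":1,"xyz":[-0.152,-0.278,0],"dr":[0,0,-0.083]},{"grip":1,"xyz":[-0.152,-0.278,0],"dr":[0,0,-0.083]},{"grip":1,"xyz":[-0.152,-0.278,0],"dr":[0,0,-0.083]},{"grip":1,"xyz":[-0.152,-0.278,0],"dr":[0,0,-0.083]},{"grip":1,"xyz":[-0.152,-0.278,0],"dr":[0,0,-0.083]},{"grip":1,"xyz":[-0.152,-0.278,0],"dr":[0,0,-0.083]},{"grip":1,"xyz":[-0.152,-0.278,0],"dr":[0,0,-0.083]},{"grip":1,"xyz":[-0.152,-0.278,0.04],"dr":[0,0,-0.083]},{"grip":1,"xyz":[-0.152,-0.278,0.08],"dr":[0,0,-0.083]},{"grip":1,"xyz":[-0.152,-0.278,0.1],"dr":[0,0,-0.083]}]'
python3 -c "
from h import *
plan([.013,0,.07])
for n in ROI: cv2.imwrite(f'pics/a_{n}.png',cv2.resize(ctrl.read_camera(n)[ROI[n][0]-30:ROI[n][1],ROI[n][2]:ROI[n][3],::-1],None,fx=3.7,fy=3.7,interpolation=2))"
```

```text
time: 1.93
eef_pos: [0.6153, -0.0651, 0.0969]
tcp_rot: [0.887, -0.462, -0.003, 0.001]
contact_force: [-0.9, -0.1, -1.2]
opening: 0.0
t 1.9333 box tcp [ 8.7 -0.8 96.9] F [-0.9 -0.1 -1.2] open 0.0
shift [-0.0007 -0.0044  0.0269] dr [ 0.0049  0.0047 -0.0048] in target axes [-0.0008 -0.0043  0.0269]
```

View pics/a_scene.png

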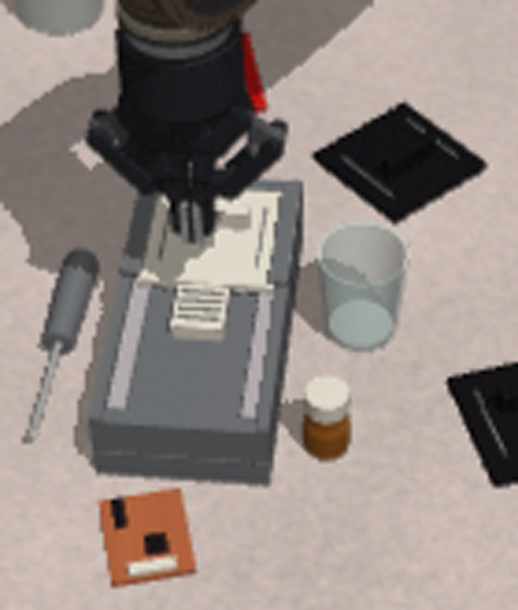

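View pics/a_top.png

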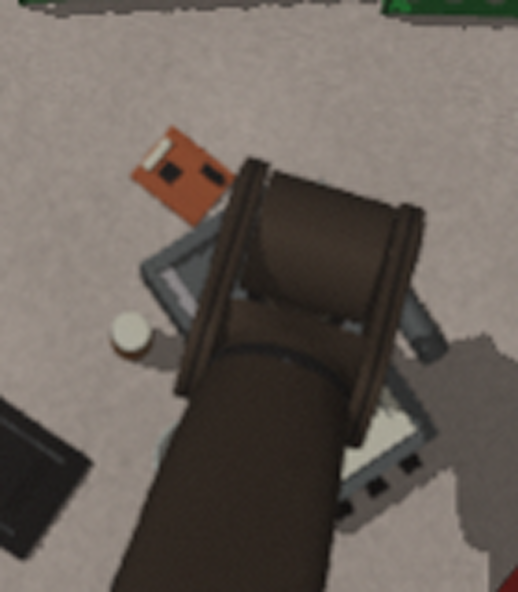

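```bash
python3 -m jog '[{"grip":1,"xyz":[0,0,0.02],"dr":[0,0,0]},{"grip":1,"xyz":[0,0,0.03],"dr":[0,0,0]},{"grip":1,"xyz":[0,0,0.03],"dr":[0,0,0]},{"grip":1,"xyz":[0,0,0.03],"dr":[0,0,0]}]'
python3 -c "
from h import *
plan([.013,0,.045])
for n in ['scene']: cv2.imwrite(f'pics/b_{n}.png',cv2.resize(ctrl.read_camera(n)[ROI[n][0]-30:ROI[n][1],ROI[n][2]:ROI[n][3],::-1],None,fx=3.7,fy=3.7,interpolation=2))"
```

```text
time: 2.37
eef_pos: [0.6185, -0.0647, 0.0728]
tcp_rot: [0.887, -0.461, 0.0, 0.0]
contact_force: [-0.5, 1.3, 0.2]
opening: -0.004
t 2.3667 box tcp [11.6 -2.3 72.8] F [-0.5  1.3  0.2] open -0.004
shift [-0.0023 -0.0014  0.0278] dr [-0.0002 -0.0004 -0.0043] in target axes [-0.0023 -0.0014  0.0278]
```

View pics/b_scene.png

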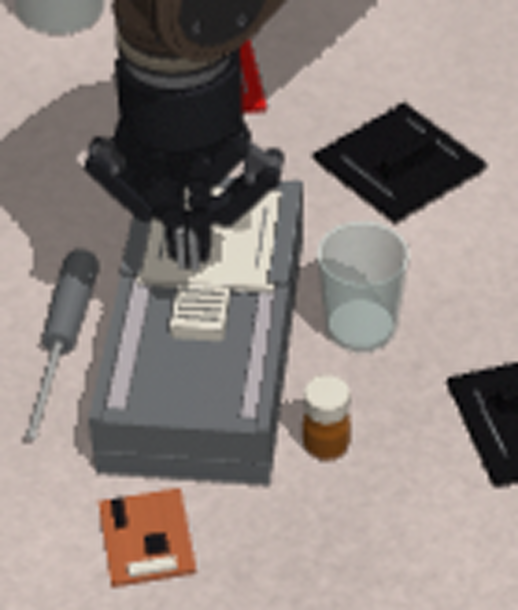

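```bash
python3 -c "
from h import *
s=ctrl.get_state()
for X in (s['eef_pos'],b2w([.012,0,.058])[0],b2w([.012,0,.0728])[0]): print(proj('scene',X),(proj('scene',X)-[190,135])*3.7)"
```

```text
[[241.79546631 212.65468637]] [[191.64322536 287.32233956]]
[[243.09091666 217.00096072]] [[196.43639163 303.40355466]]
[[242.82680006 212.90150485]] [[195.45916022 288.23556793]]
```

```bash
python3 -c "
from h import *
im=ctrl.read_camera('scene')[:,:,::-1]
s=ctrl.get_state(); R=Ro.from_quat(s['tcp_rot']).as_matrix()
a=cv2.resize(im[165:235,205:285],None,fx=8,fy=8,interpolation=0)
a=np.clip(a.astype(float)*1.8,0,255).astype(np.uint8)
for z in (0,-.0187):
  P=[s['eef_pos']+R@[x,y,z] for x,y in ((-.0145,-.011),(.0145,-.011),(.0145,.011),(-.0145,.011))]
  cv2.polylines(a,[np.int32((proj('scene',P)-[205,165]+.5)*8)],True,(0,0,255),1)
cv2.imwrite('pics/c.png',a)"
```

```text
(no output)
```

View pics/c.png

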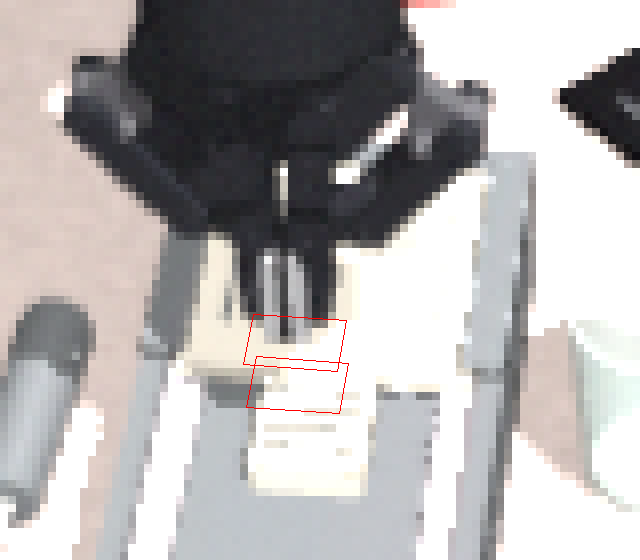

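```bash
python3 -c "
from h import *
im=cv2.imread('pics/scene0.png')
R=Ro.from_quat([.846988,-.531611,-.0008,-.0007]).as_matrix(); e=np.array([.29332,-.60721,.20078])
a=cv2.resize(im[0:70,140:220],None,fx=8,fy=8,interpolation=0)
a=np.clip(a.astype(float)*2.2,0,255).astype(np.uint8)
for z in (0,-.013,-.0187):
  P=[e+R@[x,y,z] for x,y in ((-.057,-.011),(.057,-.011),(.057,.011),(-.057,.011))]
  print(proj('scene',P))
  cv2.polylines(a,[np.int32((proj('scene',P)-[140,0]+.5)*8)],True,(0,0,255),1)
cv2.imwrite('pics/d.png',a)"
```

```text
[[200.13588599  49.42995098]
 [165.5555132   44.56233613]
 [168.3508957   41.23665776]
 [202.63975294  46.01805595]]
[[199.66893403  45.47213436]
 [164.88238473  40.61767701]
 [167.70049229  37.30781138]
 [202.19213285  42.07574204]]
[[199.46226267  43.7211509 ]
 [164.58448551  38.87265349]
 [167.4126724   35.56991204]
 [201.99403305  40.33174812]]
```

View pics/d.png

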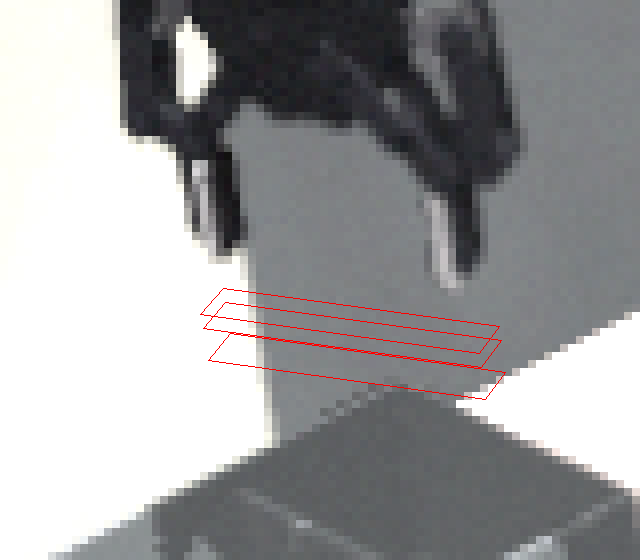

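```bash
python3 -m jog '[{"grip":1,"xyz":[-0.002,-0.001,0.005],"dr":[0,0,0]},{"grip":1,"xyz":[-0.002,-0.001,0.01],"dr":[0,0,0]},{"grip":1,"xyz":[-0.002,-0.001,0.013],"dr":[0,0,0]},{"grip":1,"xyz":[-0.002,-0.001,0.015],"dr":[0,0,0]},{"grip":1,"xyz":[-0.002,-0.001,0.017],"dr":[0,0,0]},{"grip":1,"xyz":[-0.002,-0.001,0.017],"dr":[0,0,0]}]'
python3 -c "
from h import *
plan([.013,0,.045])"
```

```text
time: 2.97
eef_pos: [0.6175, -0.0614, 0.0544]
tcp_rot: [0.887, -0.461, -0.001, 0.0]
contact_force: [-0.2, -0.0, -0.4]
opening: -0.0
t 2.9667 box tcp [12.7  0.9 54.4] F [-0.2 -0.  -0.4] open -0.0
shift [ 0.0009 -0.0003  0.0093] dr [ 0.0007  0.0008 -0.0031] in target axes [ 0.0009 -0.0003  0.0094]
```

```bash
python3 -m jog '[{"grip":1,"xyz":[0.001,0,0.004],"dr":[0,0,0]},{"grip":1,"xyz":[0.001,0,0.007],"dr":[0,0,0]},{"grip":1,"xyz":[0.001,0,0.009],"dr":[0,0,0]},{"grip":1,"xyz":[0.001,0,0.009],"dr":[0,0,0]}]'
python3 -c "
from h import *
plan([.013,0,.03])
im=ctrl.read_camera('scene')[:,:,::-1]
a=cv2.resize(im[165:235,205:285],None,fx=8,fy=8,interpolation=0)
cv2.imwrite('pics/e.png',np.clip(a.astype(float)*1.8,0,255).astype(np.uint8))"
```

```text
time: 3.3
eef_pos: [0.618, -0.0623, 0.0452]
tcp_rot: [0.887, -0.461, -0.001, 0.0]
contact_force: [0.4, -0.0, 0.3]
opening: 0.002
t 3.3 box tcp [12.5 -0.1 45.2] F [ 0.4 -0.   0.3] open 0.002
shift [-0.0001 -0.0005  0.0152] dr [ 0.0009  0.001  -0.0034] in target axes [-0.0001 -0.0005  0.0152]
```

View pics/e.png

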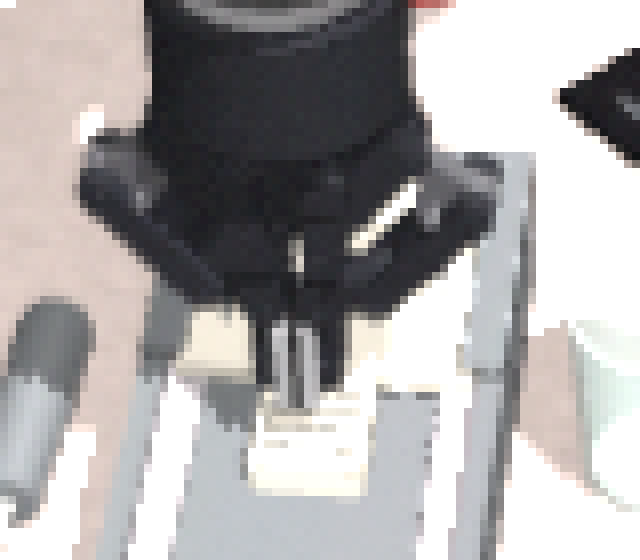

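```bash
python3 -m jog '[{"grip":1,"xyz":[0,0,0.002],"dr":[0,0,0]},{"grip":1,"xyz":[0,0,0.004],"dr":[0,0,0]},{"grip":1,"xyz":[0,0,0.006],"dr":[0,0,0]},{"grip":1,"xyz":[0,0,0.008],"dr":[0,0,0]},{"grip":1,"xyz":[0,0,0.008],"dr":[0,0,0]}]'
python3 -c "
from h import *
plan([.013,0,.03])
im=ctrl.read_camera('scene')[:,:,::-1]
a=cv2.resize(im[165:235,205:285],None,fx=8,fy=8,interpolation=0)
cv2.imwrite('pics/f.png',np.clip(a.astype(float)*1.8,0,255).astype(np.uint8))"
```

```text
time: 3.77
eef_pos: [0.6181, -0.0623, 0.0374]
tcp_rot: [0.887, -0.461, -0.0, 0.0]
contact_force: [-0.4, 0.3, 0.0]
opening: 0.0
t 3.7667 box tcp [12.6 -0.1 37.4] F [-0.4  0.3  0. ] open 0.0
shift [-0.0001 -0.0004  0.0074] dr [ 0.0006  0.0007 -0.0033] in target axes [-0.0001 -0.0004  0.0074]
```

View pics/f.png

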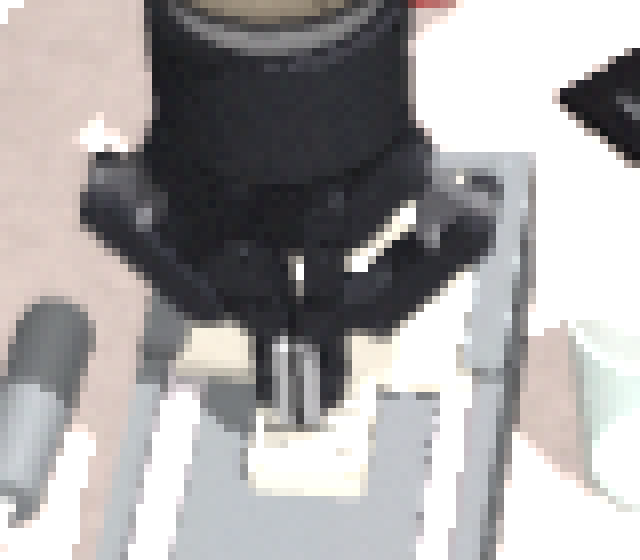

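```bash
python3 -m jog '[{"grip":1,"xyz":[0,0,0.002],"dr":[0,0,0]},{"grip":1,"xyz":[0,0,0.004],"dr":[0,0,0]},{"grip":1,"xyz":[0,0,0.004],"dr":[0,0,0]}]'; python3 -m jog '[{"grip":1,"xyz":[0,0,0.002],"dr":[0,0,0]},{"grip":1,"xyz":[0,0,0.004],"dr":[0,0,0]},{"grip":1,"xyz":[0,0,0.004],"dr":[0,0,0]}]'
```

```text
time: 4.07
eef_pos: [0.6182, -0.0623, 0.0335]
tcp_rot: [0.887, -0.461, -0.0, 0.0]
contact_force: [0.5, -0.1, 0.4]
opening: -0.001
time: 4.32
eef_pos: [0.6181, -0.0623, 0.0295]
tcp_rot: [0.887, -0.461, -0.0, 0.0]
contact_force: [0.4, 0.3, 0.4]
opening: 0.001
```

```bash
python3 -c "
from h import *
plan([.013,0,.03])
im=ctrl.read_camera('scene')[:,:,::-1]
a=cv2.resize(im[165:235,205:285],None,fx=8,fy=8,interpolation=0)
cv2.imwrite('pics/g.png',np.clip(a.astype(float)*1.8,0,255).astype(np.uint8))"
```

```text
t 4.3167 box tcp [12.6 -0.2 29.5] F [0.4 0.3 0.4] open 0.001
shift [-0.0002 -0.0004 -0.0005] dr [ 0.0005  0.0007 -0.0033] in target axes [-0.0002 -0.0004 -0.0005]
```

View pics/g.png

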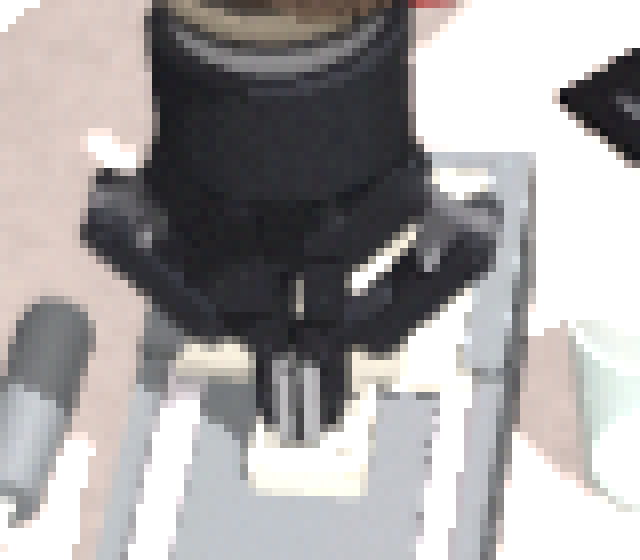

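```bash
python3 -m jog '[{"grip":1,"xyz":[0,0,0.002],"dr":[0,0,0]},{"grip":1,"xyz":[0,0,0.004],"dr":[0,0,0]},{"grip":1,"xyz":[0,0,0.004],"dr":[0,0,0]}]'
```

```text
time: 4.62
eef_pos: [0.6188, -0.0625, 0.0263]
tcp_rot: [0.887, -0.461, 0.0, -0.0]
contact_force: [-0.3, 0.7, 2.8]
opening: -0.001
```

```bash
python3 -m jog '[{"grip":1,"xyz":[0,0,0.002],"dr":[0,0,0]},{"grip":1,"xyz":[0,0,0.004],"dr":[0,0,0]},{"grip":1,"xyz":[0,0,0.004],"dr":[0,0,0]}]';python3 -c "
from h import *
plan([.013,0,.03])
im=ctrl.read_camera('scene')[:,:,::-1]
a=cv2.resize(im[165:235,205:285],None,fx=8,fy=8,interpolation=0)
cv2.imwrite('pics/i.png',np.clip(a.astype(float)*1.8,0,255).astype(np.uint8))"
```

```text
time: 4.87
eef_pos: [0.6188, -0.0625, 0.022]
tcp_rot: [0.887, -0.461, 0.0, -0.0]
contact_force: [-0.1, 0.1, 1.8]
opening: -0.001
t 4.8667 box tcp [13.1 -0.7 22. ] F [-0.1  0.1  1.8] open -0.001
shift [-0.0007  0.0001 -0.008 ] dr [-0.0006 -0.0007 -0.0034] in target axes [-0.0007  0.0001 -0.008 ]
```

View pics/i.png

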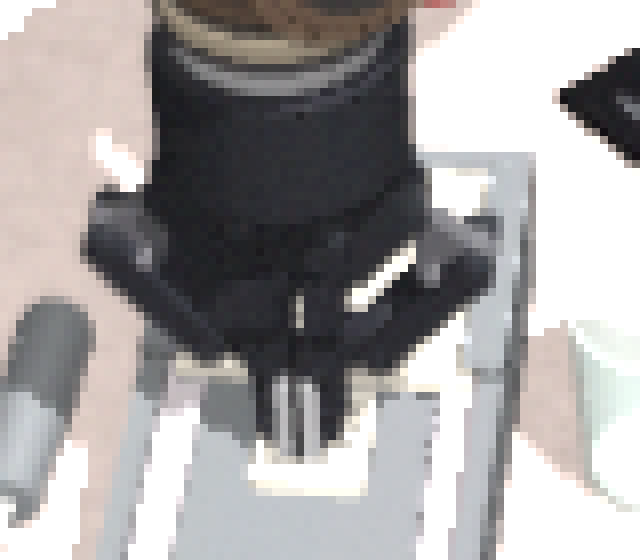

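```bash
J='';python3 -m jog '[{"grip":1,"xyz":[0,0,0.002],"dr":[0,0,0]},{"grip":1,"xyz":[0,0,0.004],"dr":[0,0,0]},{"grip":1,"xyz":[0,0,0.004],"dr":[0,0,0]}]'; python3 -m jog '[{"grip":1,"xyz":[0,0,0.001],"dr":[0,0,0]},{"grip":1,"xyz":[0,0,0.002],"dr":[0,0,0]},{"grip":1,"xyz":[0,0,0.002],"dr":[0,0,0]}]'
```

```text
time: 5.17
eef_pos: [0.6188, -0.0625, 0.0178]
tcp_rot: [0.887, -0.461, 0.0, -0.0]
contact_force: [0.6, 0.7, 2.1]
opening: 0.001
time: 5.42
eef_pos: [0.6188, -0.0625, 0.0167]
tcp_rot: [0.887, -0.461, 0.0, -0.0]
contact_force: [-1.8, -0.3, 6.9]
opening: 0.0
```

```bash
python3 -m jog '[{"grip":1,"xyz":[0,0,0.001],"dr":[0,0,0]},{"grip":1,"xyz":[0,0,0.002],"dr":[0,0,0]},{"grip":1,"xyz":[0,0,0.002],"dr":[0,0,0]}]';python3 -c "
from h import *
plan([.013,0,.03])
im=ctrl.read_camera('scene')[:,:,::-1]
a=cv2.resize(im[165:235,205:285],None,fx=8,fy=8,interpolation=0)
cv2.imwrite('pics/j.png',np.clip(a.astype(float)*1.8,0,255).astype(np.uint8))"
```

```text
time: 5.67
eef_pos: [0.6188, -0.0625, 0.0166]
tcp_rot: [0.888, -0.461, -0.0, 0.0]
contact_force: [-5.7, 1.3, 14.5]
opening: 0.001
t 5.6667 box tcp [13.1 -0.7 16.6] F [-5.7  1.3 14.5] open 0.001
shift [-0.0007  0.0001 -0.0134] dr [ 0.0007  0.0004 -0.003 ] in target axes [-0.0007  0.0001 -0.0134]
```

View pics/j.png

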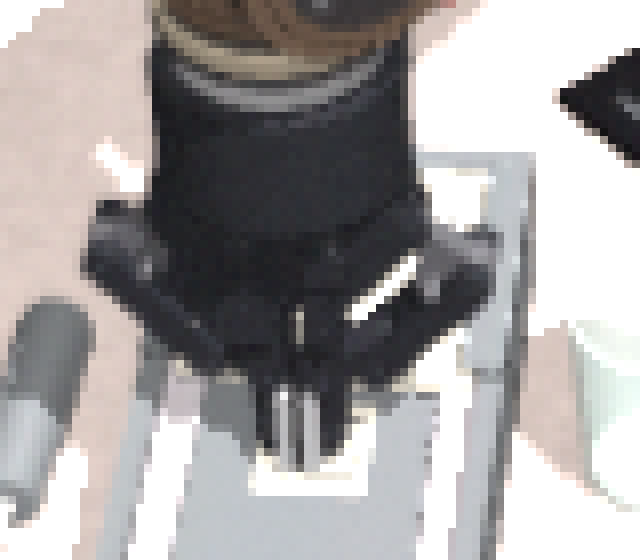

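```bash
python3 -m jog '[{"grip":1,"xyz":[0,0,-0.02],"dr":[0,0,0]},{"grip":1,"xyz":[0,0,-0.06],"dr":[0,0,0]},{"grip":1,"xyz":[0,0.03,-0.09],"dr":[0,0,0]},{"grip":1,"xyz":[0,0.06,-0.09],"dr":[0,0,0]},{"grip":1,"xyz":[0,0.094,-0.09],"dr":[0,0,0]},{"grip":1,"xyz":[0,0.094,-0.09],"dr":[0,0,0]},{"grip":1,"xyz":[0,0.094,-0.09],"dr":[0,0,0]},{"grip":1,"xyz":[0,0.094,-0.09],"dr":[0,0,0]}]'
python3 -c "
from h import *
print(w2b(cast('scene',[242.1,223.4],.046))*1000)
plan([-.092,0,.09])
im=ctrl.read_camera('scene')[:,:,::-1]
R=[(rect(-8,32,-18,18,46),(0,255,0)),(rect(-106,-10,-48,48,58),(0,0,255))]
overlay('scene',np.clip(im*1.5,0,255).astype(np.uint8),R,(150,240,200,290),6.5,'pics/k.png')"
```

```text
time: 6.38
eef_pos: [0.5414, -0.1164, 0.1034]
tcp_rot: [0.887, -0.461, -0.0, -0.0]
contact_force: [-0.1, 0.7, -0.3]
opening: 0.0
[[22.92608345 -1.54469974 46.        ]]
t 6.3833 box tcp [-8.120e+01  1.000e-01  1.034e+02] F [-0.1  0.7 -0.3] open 0.0
shift [0.0001 0.0108 0.0134] dr [ 0.0001  0.0007 -0.0039] in target axes [0.0001 0.0108 0.0134]
```

View pics/k.png

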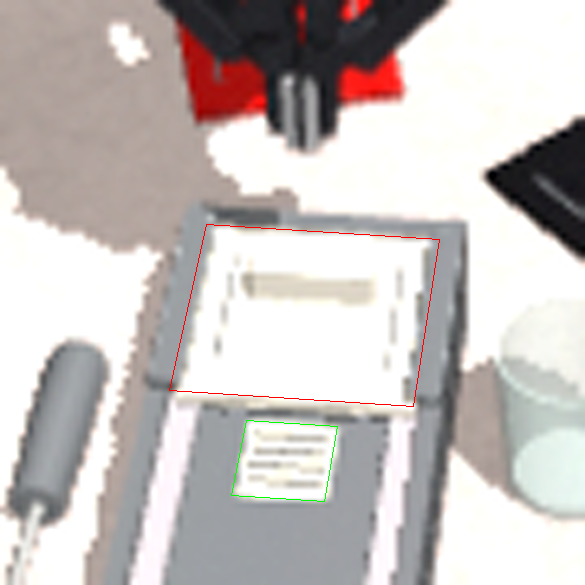

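```bash
python3 -m jog '[{"grip":1,"xyz":[0,0.01,0],"dr":[0,0,0]},{"grip":1,"xyz":[0,0.01,0.03],"dr":[0,0,0]},{"grip":1,"xyz":[0,0.01,0.055],"dr":[0,0,0]},{"grip":1,"xyz":[0,0.01,0.06],"dr":[0,0,0]},{"grip":1,"xyz":[0,0.01,0.06],"dr":[0,0,0]}]'
python3 -c "
from h import *
plan([-.091,0,.0325])
im=ctrl.read_camera('scene')[:,:,::-1]
R=[(rect(-102,-80,-14,14,62),(0,255,0)),(rect(-106,-10,-48,48,58),(0,0,255)),(rect(-73,-63,-25,25,75),(255,0,0))]
overlay('scene',np.clip(im*1.5,0,255).astype(np.uint8),R,(150,240,200,290),6.5,'pics/l.png')"
```

```text
time: 6.85
eef_pos: [0.5315, -0.1212, 0.0415]
tcp_rot: [0.888, -0.461, -0.003, 0.0]
contact_force: [-0.1, 0.8, -0.4]
opening: 0.005
t 6.85 box tcp [-92.1   1.8  41.5] F [-0.1  0.8 -0.4] open 0.005
shift [ 0.0019 -0.0011  0.009 ] dr [ 0.0031  0.005  -0.0026] in target axes [ 0.0018 -0.0011  0.009 ]
```

View pics/l.png

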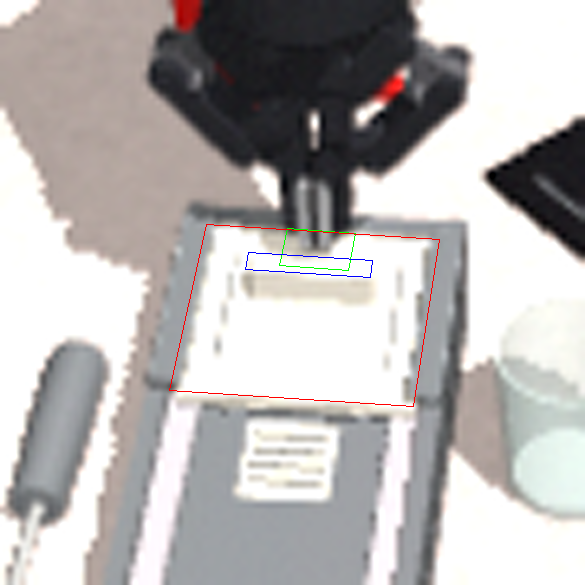

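```bash
python3 -m jog '[{"grip":1,"xyz":[0,0,0.003],"dr":[0,0,0]},{"grip":1,"xyz":[0,0,0.006],"dr":[0,0,0]},{"grip":1,"xyz":[0,0,0.009],"dr":[0,0,0]},{"grip":1,"xyz":[0,0,0.009],"dr":[0,0,0]}]'
python3 -c "
from h import *
plan([-.091,0,.0325])
im=ctrl.read_camera('scene')[:,:,::-1]
R=[(rect(-102,-80,-14,14,62),(0,255,0)),(rect(-106,-10,-48,48,58),(0,0,255)),(rect(-73,-63,-25,25,75),(255,0,0))]
overlay('scene',np.clip(im*1.5,0,255).astype(np.uint8),R,(150,240,200,290),6.5,'pics/m.png')"
```

```text
time: 7.23
eef_pos: [0.5336, -0.1223, 0.0352]
tcp_rot: [0.887, -0.461, 0.0, -0.0]
contact_force: [-0.1, 0.7, -0.8]
opening: -0.003
t 7.2333 box tcp [-91.   -0.2  35.2] F [-0.1  0.7 -0.8] open -0.003
shift [-0.0002  0.      0.0027] dr [-0.0002 -0.0004 -0.0033] in target axes [-0.0002  0.      0.0027]
```

View pics/m.png

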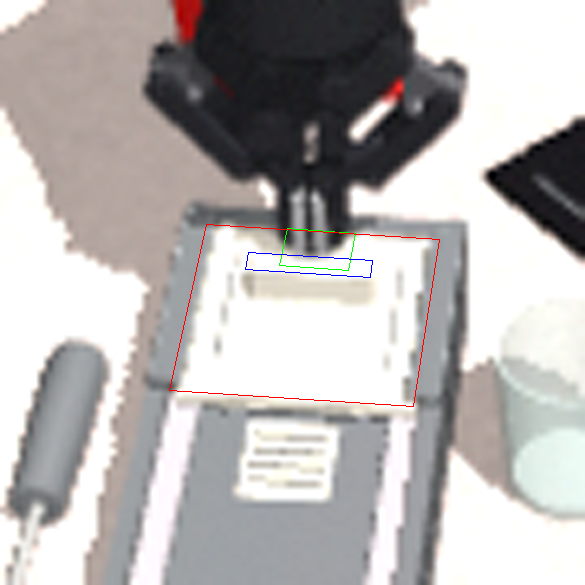

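```bash
python3 -m jog '[{"grip":1,"xyz":[0,0,0.002],"dr":[0,0,0]},{"grip":1,"xyz":[0,-0.004,0.002],"dr":[0,0,0]},{"grip":1,"xyz":[0,-0.008,0.002],"dr":[0,0,0]},{"grip":1,"xyz":[0,-0.012,0.002],"dr":[0,0,0]},{"grip":1,"xyz":[0,-0.018,0.002],"dr":[0,0,0]},{"grip":1,"xyz":[0,-0.024,0.002],"dr":[0,0,0]},{"grip":1,"xyz":[0,-0.03,0.002],"dr":[0,0,0]},{"grip":1,"xyz":[0,-0.03,0.002],"dr":[0,0,0]}]'
python3 -c "
from h import *
plan([.012,0,.0332])
im=ctrl.read_camera('scene')[:,:,::-1]
overlay('scene',np.clip(im*1.5,0,255).astype(np.uint8),[],(150,240,200,290),6.5,'pics/n.png')"
```

```text
time: 7.95
eef_pos: [0.5592, -0.1043, 0.0333]
tcp_rot: [0.888, -0.461, 0.001, -0.0]
contact_force: [-1.1, 0.1, 0.7]
opening: -0.001
t 7.95 box tcp [-59.7  -0.4  33.3] F [-1.1  0.1  0.7] open -0.001
shift [-0.0005 -0.0717  0.0001] dr [-0.0009 -0.0007 -0.0024] in target axes [-0.0004 -0.0717  0.0001]
```

View pics/n.png

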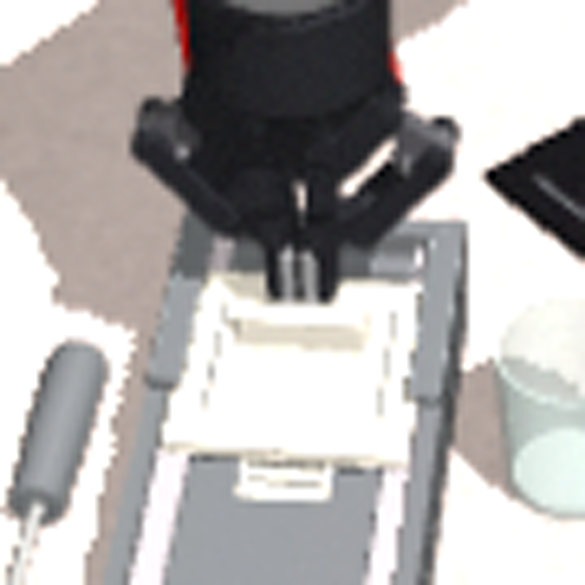

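```bash
python3 -m jog '[{"grip":1,"xyz":[0,-0.006,0],"dr":[0,0,0]},{"grip":1,"xyz":[0,-0.013,0],"dr":[0,0,0]},{"grip":1,"xyz":[0,-0.02,0],"dr":[0,0,0]},{"grip":1,"xyz":[0,-0.028,0],"dr":[0,0,0]},{"grip":1,"xyz":[0,-0.036,0],"dr":[0,0,0]},{"grip":1,"xyz":[0,-0.044,0],"dr":[0,0,0]},{"grip":1,"xyz":[0,-0.052,0],"dr":[0,0,0]},{"grip":1,"xyz":[0,-0.06,0],"dr":[0,0,0]},{"grip":1,"xyz":[0,-0.066,0],"dr":[0,0,0]},{"grip":1,"xyz":[0,-0.07,0],"dr":[0,0,0]},{"grip":1,"xyz":[0,-0.072,0],"dr":[0,0,0]},{"grip":1,"xyz":[0,-0.072,0],"dr":[0,0,0]}]'
python3 -c "
from h import *
plan([.012,0,.0332])
im=ctrl.read_camera('scene')[:,:,::-1]
R=[(rect(-8,88,-48,48,58),(0,0,255)),(rect(25,35,-25,25,75),(255,0,0))]
overlay('scene',np.clip(im*1.5,0,255).astype(np.uint8),R,(160,260,200,290),6,'pics/o.png')"
```

```text
time: 9.0
eef_pos: [0.6173, -0.0633, 0.0331]
tcp_rot: [0.888, -0.461, 0.0, -0.0]
contact_force: [-0.1, -0.5, -0.0]
opening: 0.002
t 9.0 box tcp [11.4 -0.5 33.1] F [-0.1 -0.5 -0. ] open 0.002
shift [-0.0005 -0.0006 -0.0001] dr [-0.0004 -0.0002 -0.003 ] in target axes [-0.0005 -0.0006 -0.0001]
```

View pics/o.png

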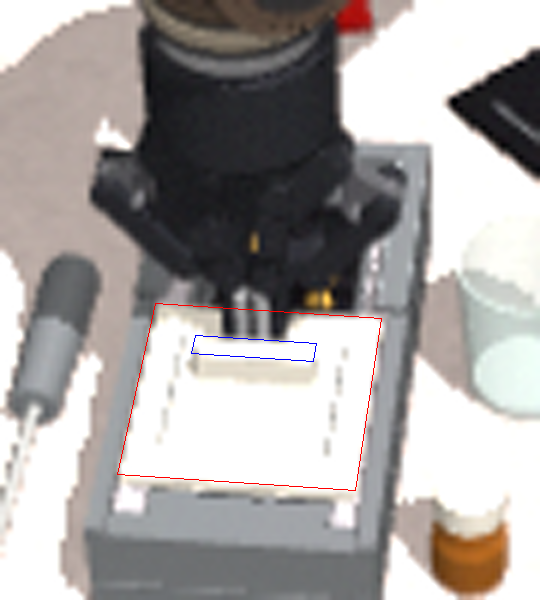

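```bash
python3 -m jog '[{"grip":1,"xyz":[0,-0.002,0],"dr":[0,0,0]},{"grip":1,"xyz":[0,-0.004,0],"dr":[0,0,0]},{"grip":1,"xyz":[0,-0.004,0],"dr":[0,0,0]},{"grip":1,"xyz":[0,-0.004,0],"dr":[0,0,0]},{"grip":1,"xyz":[0,0.004,0],"dr":[0,0,0]},{"grip":1,"xyz":[0,0.008,-0.005],"dr":[0,0,0]},{"grip":1,"xyz":[0,0.008,-0.04],"dr":[0,0,0]},{"grip":1,"xyz":[0,0.01,-0.08],"dr":[0,0,0]},{"grip":1,"xyz":[0,0.05,-0.12],"dr":[0,0,0]},{"grip":1,"xyz":[0,0.09,-0.16],"dr":[0,0,0]},{"grip":1,"xyz":[0,0.13,-0.17],"dr":[0,0,0]},{"grip":1,"xyz":[0,0.17,-0.17],"dr":[0,0,0]}]'
python3 -m jog '[{"grip":1,"xyz":[0.04,0.03,0],"dr":[0,0,0]},{"grip":1,"xyz":[0.06,0.06,0],"dr":[0,0,0]},{"grip":1,"xyz":[0.08,0.08,0],"dr":[0,0,0]},{"grip":1,"xyz":[0.1,0.1,0],"dr":[0,0,0]},{"grip":1,"xyz":[0.1,0.1,0],"dr":[0,0,0]},{"grip":1,"xyz":[0.1,0.1,0],"dr":[0,0,0]},{"grip":1,"xyz":[0.1,0.1,0],"dr":[0,0,0]}]'
python3 -c "
from h import *
R=[(rect(-5,91,-48,48,58),(0,0,255)),(rect(28,38,-25,25,75),(255,0,0))]
for n in ROI:
  im=ctrl.read_camera(n)[:,:,::-1]; cv2.imwrite(f'pics/full_{n}.png',im)
  overlay(n,np.clip(im*1.4,0,255).astype(np.uint8),R,ROI[n],4.3,f'pics/p_{n}.png')"
```

```text
time: 10.05
eef_pos: [0.4972, -0.1495, 0.2034]
tcp_rot: [0.888, -0.46, 0.004, 0.0]
contact_force: [-0.1, -1.4, 0.0]
opening: 0.001
time: 10.63
eef_pos: [0.4719, -0.287, 0.1986]
tcp_rot: [0.887, -0.461, -0.0, -0.0]
contact_force: [-0.8, 0.5, -0.6]
opening: -0.003
```

View pics/p_scene.png

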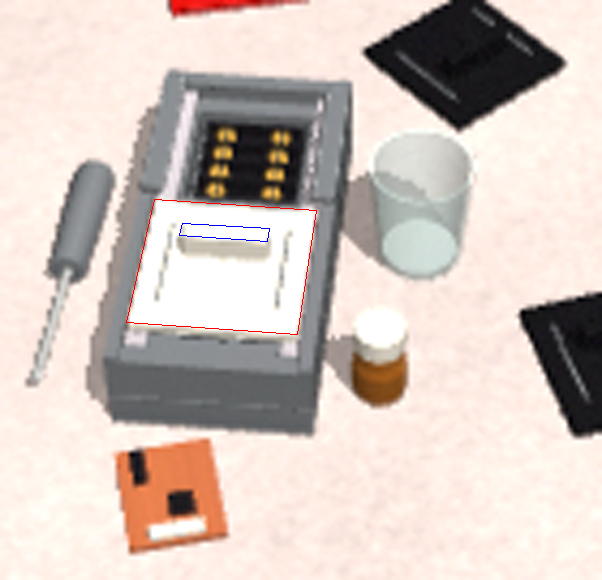

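View pics/p_top.png

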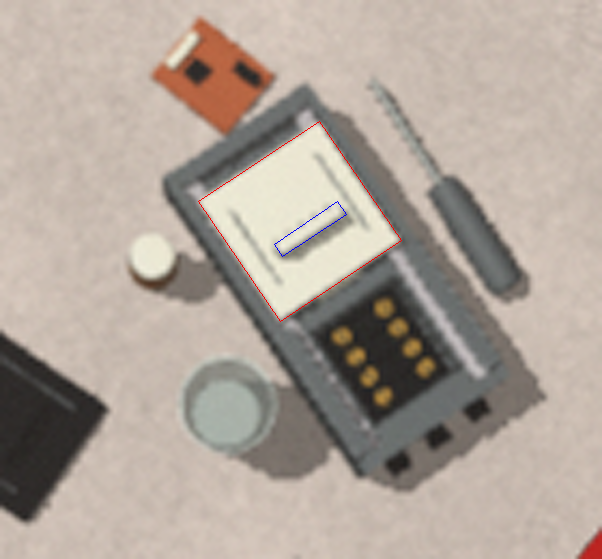

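View pics/full_scene.png

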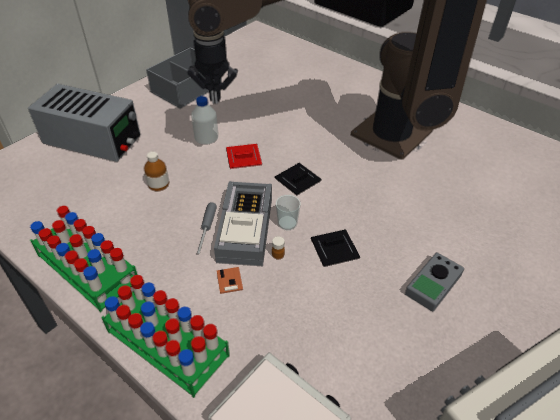

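Both pictures put the cover at about x = 43 mm, flat and clear of the well. The bystanders are where they were and the gripper is free.

```bash
python3 -c "
from plant import ctrl
print(ctrl.get_state()['contact_force'].round(1)); print(ctrl.sign_off())"
```

```text
[-0.3 -0.2 -0.5]
the job is handed in; nothing more can be done
None
```

The terminal box is open and I handed the job in at about 11 s; the hand-in reports no verdict.

**What I did:** With the fingers shut I pressed the snap tab straight down until it bottomed out. The force rose to about 14 N, and its outline matched the fully-in height of 46 mm while the cover was still on its seat. I then pushed the cover by its rib along the runners onto the ledge, backed off, lifted away and moved the arm clear.

**Last checks:**
- **Cover:** In both cameras its outline fits a centre about 43 mm past the box's centre, within a few mm. It lies flat and straight between the guides, and all the screw terminals can be seen.
- **Snap tab:** In the last pictures the cover hides it; my last view of it, before the push, showed it fully in.
- **Bystanders:** They look unmoved by eye, but I did not measure them.
- **Robot:** It was touching nothing, with wrist force under 1 N.

**One disagreement:** The closed fingertips sit about 29 mm higher than the reported tool position says. The camera view hinted at it, and the tab contact and bottoming confirmed it. I approached in small steps watching the force, and corrected the push height for it.

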